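# Set the casting rings in order of size over their wax patterns

## Task

Get the investing board ready for pouring: line the four steel casting rings up on it in order of size, each one lowered over the wax pattern onto the sprue base of its own size, the smallest ring round the single crown at the small end and the largest round the horseshoe framework at the other. Every ring must stand upright around its cone, fully down on its rubber base. Leave the small jar of burs where it is.

Things in the scene. Friction and masses are not known exactly. Their poses are not given: they have to be found in the camera images.
- ring_1: the smallest casting ring: a loose plain steel tube, open at both ends, standing upright on the bench at the start; outside diameter 32 mm, height 40 mm, wall 2.5 mm (bore 27 mm), under 0.3 kg. Origin: centre of its lower end, on the tube's axis; z up along the axis. Grasp it across its outside.
- ring_2: the second smallest casting ring: a loose plain steel tube, open at both ends, standing upright on the bench at the start; outside diameter 42 mm, height 45 mm, wall 2.5 mm (bore 37 mm), under 0.3 kg. Origin: centre of its lower end, on the tube's axis; z up along the axis. Grasp it across its outside.
- ring_3: the second largest casting ring: a loose plain steel tube, open at both ends, standing upright on the bench at the start; outside diameter 52 mm, height 50 mm, wall 2.5 mm (bore 47 mm), under 0.3 kg. Origin: centre of its lower end, on the tube's axis; z up along the axis. Grasp it across its outside.
- ring_4: the largest casting ring: a loose plain steel tube, open at both ends, standing upright on the bench at the start; outside diameter 64 mm, height 55 mm, wall 2.5 mm (bore 59 mm), under 0.3 kg. Origin: centre of its lower end, on the tube's axis; z up along the axis. Grasp it across its outside.
- base_1: sprue base for the 32 mm ring, on the board: dark grey rubber disc 44 mm across, 4 mm thick, with a blunt cone 23 mm across at the foot, 6 mm at the top, 14 mm high, and on it a single wax crown on one thin sprue, reaching 32 mm above the disc and 5 mm out from the axis. Play round the foot 2 mm. Origin: centre of the disc's upper face, where the ring's origin belongs; z up.
- base_2: sprue base for the 42 mm ring, on the board: dark grey rubber disc 54 mm across, 4 mm thick, with a blunt cone 33 mm across at the foot, 16 mm at the top, 16 mm high, and on it two wax crowns on a forked sprue, reaching 35 mm above the disc and 11 mm out from the axis. Play round the foot 2 mm. Origin: centre of the disc's upper face, where the ring's origin belongs; z up.
- base_3: sprue base for the 52 mm ring, on the board: dark grey rubber disc 64 mm across, 4 mm thick, with a blunt cone 43 mm across at the foot, 26 mm at the top, 18 mm high, and on it a three-unit wax bridge on a runner bar, reaching 39 mm above the disc and 15 mm out from the axis. Play round the foot 2 mm. Origin: centre of the disc's upper face, where the ring's origin belongs; z up.
- base_4: sprue base for the 64 mm ring, on the board: dark grey rubber disc 76 mm across, 4 mm thick, with a blunt cone 55 mm across at the foot, 38 mm at the top, 20 mm high, and on it a horseshoe wax framework of six units, reaching 42 mm above the disc and 20 mm out from the axis. Play round the foot 2 mm. Origin: centre of the disc's upper face, where the ring's origin belongs; z up.
- board: investing board, fixed: aluminium plate 300 (x) by 90 mm (y), top 11 mm above the bench, lying at any yaw; origin: centre of its underside, at bench height. The four bases stand on its middle line (y = 0) at x = -114, -51, 22 and 106 mm, smallest to largest; their discs' upper faces are 15 mm above the bench.
- bur_jar: small clear round jar of burs, 45 x 42 mm, 40 mm high, a loose bystander at the right edge of the bench; origin: centre of its underside. Leave it alone.
Not all that is in view belongs to the job. What is shaped like the ring_4 but green or orange is not meant.

How it is judged:
By the outcome, as a careful person would: the job done as asked, in the order asked, and still so for the second after the job is handed in, with the robot touching nothing.
It also fails if it takes over 104 s, if anything falls off the work surface, if the arm or the gripper's body presses on something with over 40 N, if the wrist force passes 120 N, or if a joint passes its speed limit or range.

## Robot

A 6-joint arm with a two-finger parallel gripper is mounted at the origin on a cart in front of the work surface, level with it; the furniture and walls round the work are solid. World frame = base frame: x ahead of the robot, y to its left, z up, the work surface at z = 0. Lengths are in mm, angles in rad, forces in N, time in s.
With the tool pointing down it reaches from about 275 to 1000 mm from the base axis. Payload 8.4 kg.
Tool frame: the origin (TCP) lies on the mounting face of the last link; the fingertips stand 173 mm ahead of it and the grasp point (between the pads) lies 155 mm ahead of it; z points along the fingers, y is the line along which they close (so a half turn about z gives the same grasp; the last joint's range is limited). The gripper opens to 85 mm and grips with 20 to 120 N. Pads are 22 mm wide; open, the fingers measure 114 mm over their backs; the gripper's body (76 mm by 85 mm) begins 54 mm behind the grasp point. The pads swing forward as they close: fully open they stand 13 mm farther back than shut.
Start: joints at [-1.255, 0.353, 1.633, -0, 1.155, -0.002], TCP at [195.297, -593.707, 404.681] pointing down, gripper open.
Joint ranges: [-2.63, 2.63], [-0.92, 2.1], [0.06, 2.66], [-1.3, 4.44], [0, 2.69], [-3.02, 3.02]. Speed limits (rad/s): [2.22, 2.22, 2.79, 3.14, 3.14, 3.14].

## Interface

Orientations are given as [roll, pitch, yaw] about the fixed x, y, z axes, in that order (R = Rz(yaw) Ry(pitch) Rx(roll)).
In Python, from rig import r gives the robot as it stands.
- The arm moves only by the tool apply_moves, never from a script. Its argument "deltas" is a list of rows, each an object with "claw": the gripper command: -1 is fully open, 1 is shut, values between are in proportion; "delta_pos": the shift along the tool's x, y, z in cm, a list of three; "yaw": the turn about the tool's z in rad. In form: [{"claw": claw, "delta_pos": [tx, ty, tz], "yaw": yaw}, ...]. A call has 1 to 8 rows; each row shifts and turns the commanded pose from where the row before left it, along the tool's axes as they then stand; what a row does not reach is not made up. A row lasts 1/8 s, in which the tool goes at most 62.5 mm and 10.7 degrees, less where a joint would pass 70% of its speed; a pose out of reach is approached as far as the arm can. A call with a gripper value outside its range is refused whole. The fingers move at their own pace and stop on an object; "grip_force" is the grip in N (left out, the last holds). Time passes only in rows, so rows that do not move let the fingers close. It gives the time, the measured TCP pose, the force, the opening and the grip force at its end, in the units of the state.
- r.sense(): the state, without advancing time (a new reading comes with each control period).
- r.grab_frame(name): name is "scene" or "top" or "wrist"; returns a dict with "img" (420x560x3 uint8, blue, green, red), "z_map" (420x560 float32, mm along the optical axis (not along the pixel's ray), 0 where there is no reading), "fx", "fy", "cx", "cy" (pixels), "dist" ([k1, k2, p1, p2, k3] as OpenCV has them; the pictures are not rectified), "eye" and "rotation" of the camera in the world; the wrist camera has in their place "T_tool_cam" (4x4, takes a point from camera to tool coordinates, whose origin is the TCP and whose axes are the flange's). Camera axes: x right, y up, looking along -z (the intrinsics and any distortion apply to the point x, -y, -z); pixel columns grow to the right and rows downward; lengths in mm; the calibration is good to about 2 mm. A picture is of the moment at which its call begins: read the wrist's pose just before it.
- r.sign_off(): hands the job in; it is judged then, once.
The state is a dict: "clock": time; "qpos": joint angles; "qvel": joint speeds; "joint_efforts": joint torques, N m; "eef_pos": TCP position; "tcp_rot": TCP orientation; "contact_force": force on the tool from outside, world axes, zero at the start; "wrist_torque": the same for the moment, N m; "opening": opening from 0.0 (shut) to 1.0 (fully open); "grasp_force": force on a finger pad.
Only numpy, scipy, OpenCV 4.12 (cv2) and the standard library are available. Lean on these libraries where they do the work, as an engineer would, in place of code of your own. Each camera call takes 0.05 s, during which the arm holds its last target. There are 200 camera calls.

## Working session

There is one attempt and no reset: what is moved stays moved. The work goes in short steps, Python scripts to look and compute and a tool call to move; the robot and the scene stay as the last step left them, time stands still between calls to the robot, and variables do not carry over. Pictures are saved under pics/ and viewed, at most 14 in all, crops included, and the job is handed in when it is done.

Besides the shell and the picture viewer there is one more tool, called after "Call:" by a JSON object that holds its "op" and its "data", one argument or row to a line. apply_moves: Moves the arm, as the interface text tells. Its arguments: {"type":"object","properties":{"deltas":{"type":"array"},"grip_force":{"type":"number"}},"required":["deltas"]}

```bash
ls; mkdir -p pics; cat > h.py <<'E'
from rig import r
import numpy as np, cv2
def cloud(f,T=None):
    z=f["z_map"]; K=np.array([[f["fx"],0,f["cx"]],[0,f["fy"],f["cy"]],[0,0,1]])
    h,w=z.shape; u,v=np.meshgrid(np.arange(w),np.arange(h))
    p=cv2.undistortPoints(np.stack([u,v],-1).reshape(-1,1,2).astype(np.float64),K,np.array(f["dist"],float)).reshape(h,w,2)
    P=np.stack([p[...,0]*z,-p[...,1]*z,-z],-1)
    if T is None: R=np.array(f["rotation"]);e=np.array(f["eye"])
    else: R=T[:3,:3];e=T[:3,3]
    W=P@R.T+e; W[z==0]=np.nan
    return W
E
python3 - <<'E'
from h import *
s=r.sense(); print(s)
for n in ("top","scene"):
    f=r.grab_frame(n); cv2.imwrite(f"pics/{n}0.png",f["img"]); np.savez(f"{n}0.npz",W=cloud(f),img=f["img"]); print(n,f["eye"],f["rotation"],f["fx"],f["dist"])
E
```

```text
pics
{'clock': 0.0, 'qpos': array([-1.25537158e+00,  3.53679020e-01,  1.63412354e+00, -9.47320937e-06,
        1.15518719e+00, -2.37981219e-03]), 'qvel': array([-2.42714315e-04,  1.41214431e-03,  6.62686815e-05,  2.57038575e-03,
       -1.04031700e-03, -5.68038518e-04]), 'joint_efforts': array([ 5.63249869e-04, -6.05239749e+01, -3.42077994e+01,  6.96982670e-05,
        9.05989960e-03, -7.36667793e-07]), 'eef_pos': array([ 195.24187145, -593.48477437,  403.94675615]), 'tcp_rot': array([-3.14019554e+00,  5.33656023e-06,  3.17808398e-01]), 'contact_force': array([-0.94829625,  0.3780403 , -0.40873542]), 'wrist_torque': array([-0.01203543,  0.01080114, -0.02266993]), 'grasp_force': 0.0, 'opening': 0.9977928154224293}Traceback (most recent call last):
  File "<stdin>", line 4, in <module>
  File "h.py", line 10, in cloud
    W=P@R.T+e; W[z==0]=np.nan
      ~~~~~^~
ValueError: operands could not be broadcast together with shapes (420,560) (3,)
```

```bash
sed -i 's/R=np.array(f\["rotation"\])/R=Rot.from_euler("xyz",f["rotation"]).as_matrix()/; s/^import numpy/from scipy.spatial.transform import Rotation as Rot\nimport numpy/' h.py
python3 - <<'E'
from h import *
for n in ("top","scene"):
    f=r.grab_frame(n); print(n,f["eye"],f["rotation"],f["fx"],f["dist"])
    cv2.imwrite(f"pics/{n}0.png",f["img"]); W=cloud(f); np.savez(f"{n}0.npz",W=W,img=f["img"])
    print(np.nanpercentile(W.reshape(-1,3),[1,10,50,90,99],axis=0).round())
E
```

```text
top [ 375.59500216  -48.71675603 1109.47504182] [ 1.60781402e-01  8.95332689e-04 -1.59644834e+00] 408.85349330785806 [-0.09258828  0.          0.          0.          0.        ]
[[-2.000e+02 -7.430e+02 -7.680e+02]
 [ 3.100e+01 -7.400e+02 -7.590e+02]
 [ 5.580e+02 -6.300e+01 -1.000e+00]
 [ 1.053e+03  6.210e+02  2.100e+02]
 [ 1.680e+03  1.142e+03  6.080e+02]]
scene [-180.66211173  390.67318508 1093.61238387] [ 0.67480825 -0.01784121 -2.09625383] 471.1759873732099 [-0.00743888  0.          0.          0.          0.        ]
[[-1.840e+02 -7.470e+02 -7.640e+02]
 [ 8.000e+00 -7.420e+02 -4.800e+02]
 [ 4.340e+02  2.500e+01  2.000e+00]
 [ 1.381e+03  5.130e+02  5.180e+02]
 [ 2.524e+03  7.030e+02  8.030e+02]]
```

View pics/top0.png

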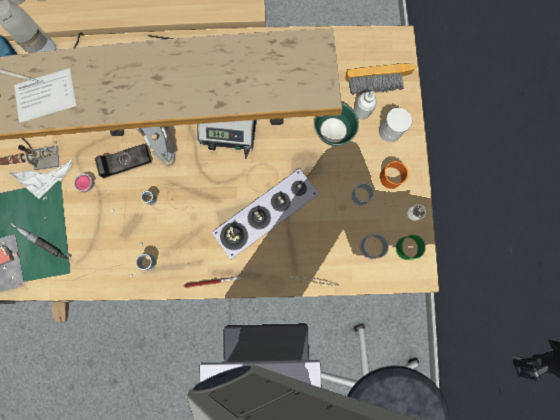

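View pics/scene0.png

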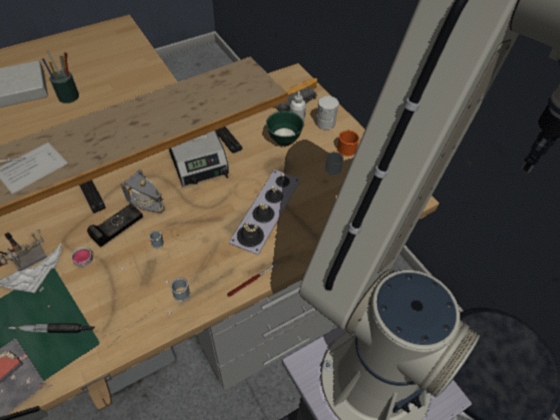

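```bash
cat >> h.py <<'E'
def circ(xy,rad,it=200):
    # robust circle of known radius
    from scipy.optimize import least_squares
    c0=(xy.max(0)+xy.min(0))/2
    s=least_squares(lambda c:np.hypot(*(xy-c).T)-rad,c0,loss='soft_l1',f_scale=1)
    return s.x, np.sqrt(np.mean(s.fun**2))
E
python3 - <<'E'
from h import *
D=np.load("top0.npz");W=D["W"]
for n,(u,v),rad,h in (("r1",(149,197),14.75,40),("r2",(145,261),19.75,45),("r3",(362,194),24.75,50),("r4",(374,246),30.75,55),("green",(411,247),31,55),("orange",(393,173),31,55),("jar",(417,212),22,40)):
    s=W[v-28:v+28,u-28:u+28].reshape(-1,3); s0=s[(s[:,2]>15)]
    hi=s[(abs(s[:,2]-h)<6)]
    c0=np.median(hi,axis=0) if len(hi) else None
    if c0 is None: print(n,"none",np.nanmax(s[:,2]));continue
    hi=hi[np.hypot(*(hi-c0)[:,:2].T)<rad*2.6]
    c,e=circ(hi[:,:2],rad); print(n,len(hi),hi[:,2].mean().round(1),hi[:,:2].min(0).round(),hi[:,:2].max(0).round(),c.round(1),e.round(2))
# board
m=(abs(W[...,2]-11)<2.2); lab=cv2.connectedComponentsWithStats(m[160:265,205:325].astype(np.uint8))
i=1+np.argmax(lab[2][1:,4]); p=W[160:265,205:325][lab[1]==i]; 
print("board z",p[:,2].mean()); print(cv2.minAreaRect(p[:,:2].astype(np.float32)), cv2.boxPoints(cv2.minAreaRect(p[:,:2].astype(np.float32))))
for (u,v) in ((233,236),(259,217),(281,201),(298,188)):
    s=W[v-12:v+12,u-12:u+12].reshape(-1,3); print(u,v,W[v,u].round(), np.nanmax(s[:,2]).round())
# shelf, tall things in the workspace
for lo,hi in ((60,120),(120,400)):
    q=(W[...,2]>lo)&(W[...,2]<hi)&(W[...,0]>150)&(W[...,0]<700); n,l,st,ce=cv2.connectedComponentsWithStats(q.astype(np.uint8))
    for i in range(1,n):
        if st[i,4]>40: w=W[l==i]; print(lo,st[i,:4],w.min(0).round(),w.max(0).round())
E
```

```text
r1 49 38.4 [578. 278.] [609. 309.] [593.6 292.9] 1.2
r2 69 43.7 [399. 275.] [441. 316.] [419.8 296.3] 1.1
r3 104 49.0 [ 563. -359.] [ 647. -262.] [ 588.5 -289.4] 25.36
r4 107 53.5 [ 415. -378.] [ 475. -279.] [ 444.8 -310.7] 9.83
green 139 53.6 [ 409. -442.] [ 470. -328.] [ 439.6 -407.1] 21.28
orange 110 53.2 [ 585. -409.] [ 671. -296.] [ 638.6 -377.2] 12.76
jar 89 37.4 [ 513. -456.] [ 557. -413.] [ 535.3 -436.6] 7.25
board z 10.88333162487203
((545.112060546875, -25.5963134765625), (89.8730239868164, 300.0974426269531), 35.25583267211914) [[ 421.8053    70.99226]
 [ 595.03    -174.06215]
 [ 668.4188  -122.18489]
 [ 495.1941   122.86952]]
233 236 [481.  61.  35.] 58.0
259 217 [529.  -9.  42.] 56.0
281 201 [569. -68.  52.] 52.0
298 188 [ 608. -115.   28.] 47.0
60 [521 142  37 211] [ 152. -746.   60.] [ 700. -735.  120.]
60 [159 153  10   7] [687. 230.  67.] [700. 252. 100.]
120 [512 129  48 252] [ 160. -745.  120.] [ 700. -520.  385.]
120 [187 366  91  46] [150. -47. 240.] [214. 124. 400.]
```

```bash
cat >> h.py <<'E'
def fit(W,c0,rad,h,win,tol=5):
    # ring rim: points near height h, hypothesis search for centre maximising inliers, then refine
    P=W.reshape(-1,3); P=P[(abs(P[:,2]-h)<tol)&(np.hypot(P[:,0]-c0[0],P[:,1]-c0[1])<win+rad)][:,:2]
    g=np.arange(-win,win+.1,1.); best=(-1,None)
    for a in g:
        for b in g:
            n=(abs(np.hypot(P[:,0]-c0[0]-a,P[:,1]-c0[1]-b)-rad)<2).sum()
            if n>best[0]: best=(n,(c0[0]+a,c0[1]+b))
    c=np.array(best[1]); Q=P[abs(np.hypot(*(P-c).T)-rad)<3]
    c,e=circ(Q,rad); return c.round(1),best[0],len(P),round(e,2)
def wrist():
    s=r.sense(); f=r.grab_frame("wrist"); T=np.eye(4); T[:3,:3]=Rot.from_euler("xyz",s["tcp_rot"]).as_matrix(); T[:3,3]=s["eef_pos"]
    return f,cloud(f,T@np.array(f["T_tool_cam"])),s
def go(x,y,z,psi=2.186,s=None):
    s=s or r.sense(); d=np.array([x,y,z])-s["eef_pos"]; p=s["tcp_rot"][2]
    R=Rot.from_euler("xyz",[np.pi,0,psi]).as_matrix()
    print("clock",round(s["clock"],2),"pos",s["eef_pos"].round(1),"delta tool cm after yaw",(R.T@d/10).round(2),"yaw",round(-((psi-p+np.pi)%(2*np.pi)-np.pi),3))
E
python3 - <<'E'
from h import *
W=np.load("top0.npz")["W"]
for n,c0,rad,h in (("r1",(594,293),14.75,38.5),("r2",(420,296),19.75,43.6),("r3",(595,-295),24.75,49),("r4",(445,-310),30.75,53.5),("green",(440,-405),30.75,53.5),("orange",(638,-377),30.75,53.5)):
    print(n,fit(W,c0,rad,h,20))
f=r.grab_frame("wrist"); print(np.array(f["T_tool_cam"]).round(3),f["fx"],f["cx"],f["cy"]); go(545,-26,404)
E
```

```text
r1 (array([593.5, 292.7]), np.int64(46), 52, np.float64(1.13))
r2 (array([419.8, 296.3]), np.int64(65), 69, np.float64(1.1))
r3 (array([ 587.7, -288.1]), np.int64(72), 77, np.float64(1.1))
r4 (array([ 444.8, -310.4]), np.int64(91), 97, np.float64(1.11))
green (array([ 439.4, -408.4]), np.int64(91), 101, np.float64(1.09))
orange (array([ 638.8, -377.4]), np.int64(98), 106, np.float64(1.21))
[[-0.0000e+00  9.6300e-01  2.7000e-01  6.8752e+01]
 [ 1.0000e+00 -0.0000e+00  1.0000e-03 -8.0100e-01]
 [ 1.0000e-03  2.7000e-01 -9.6300e-01  3.1644e+01]
 [ 0.0000e+00  0.0000e+00  0.0000e+00  1.0000e+00]] 348.29760333616247 278.35517769249907 211.18124166837833
clock 0.2 pos [ 195.3 -593.6  404.2] delta tool cm after yaw [2.617e+01 6.132e+01 2.000e-02] yaw -1.868
```

Call:
{"op": "apply_moves", "data": {
  "deltas": [
    {"claw": -1,"delta_pos": [0,0,0],"yaw": -0.17},
    {"claw": -1,"delta_pos": [0,0,0],"yaw": -0.17},
    {"claw": -1,"delta_pos": [0,0,0],"yaw": -0.17},
    {"claw": -1,"delta_pos": [0,0,0],"yaw": -0.17},
    {"claw": -1,"delta_pos": [0,0,0],"yaw": -0.17},
    {"claw": -1,"delta_pos": [0,0,0],"yaw": -0.17},
    {"claw": -1,"delta_pos": [0,0,0],"yaw": -0.17},
    {"claw": -1,"delta_pos": [0,0,0],"yaw": -0.17}
  ]
}}

```text
clock: 1.2
eef_pos: [195.3, -593.6, 404.4]
tcp_rot: [-3.141, -0.0, 1.683]
contact_force: [-0.0, 0.2, 0.9]
opening: 1.002
grasp_force: 0.0
```

Call:
{"op": "apply_moves", "data": {
  "deltas": [
    {"claw": -1,"delta_pos": [0,0,0],"yaw": -0.168},
    {"claw": -1,"delta_pos": [0,0,0],"yaw": -0.168},
    {"claw": -1,"delta_pos": [0,0,0],"yaw": -0.168},
    {"claw": -1,"delta_pos": [2.18,5.11,0],"yaw": 0},
    {"claw": -1,"delta_pos": [2.18,5.11,0],"yaw": 0},
    {"claw": -1,"delta_pos": [2.18,5.11,0],"yaw": 0},
    {"claw": -1,"delta_pos": [2.18,5.11,0],"yaw": 0},
    {"claw": -1,"delta_pos": [2.18,5.11,0],"yaw": 0}
  ]
}}

```text
clock: 2.2
eef_pos: [342.6, -356.3, 404.7]
tcp_rot: [3.141, 0.0, 2.181]
contact_force: [1.4, 0.5, 0.8]
opening: 1.003
grasp_force: 0.0
```

Call:
{"op": "apply_moves", "data": {
  "deltas": [
    {"claw": -1,"delta_pos": [2.18,5.11,0],"yaw": 0},
    {"claw": -1,"delta_pos": [2.18,5.11,0],"yaw": 0},
    {"claw": -1,"delta_pos": [2.18,5.11,0],"yaw": 0},
    {"claw": -1,"delta_pos": [2.18,5.11,0],"yaw": 0},
    {"claw": -1,"delta_pos": [2.18,5.11,0],"yaw": 0},
    {"claw": -1,"delta_pos": [2.18,5.11,0],"yaw": 0},
    {"claw": -1,"delta_pos": [2.18,5.11,0],"yaw": 0},
    {"claw": -1,"delta_pos": [0,0,0],"yaw": 0}
  ]
}}

```text
clock: 3.2
eef_pos: [548.9, -24.7, 404.5]
tcp_rot: [3.141, -0.0, 2.186]
contact_force: [-0.1, -0.2, -1.2]
opening: 1.0
grasp_force: 0.0
```

```bash
python3 - <<'E'
from h import *
f,W,s=wrist(); cv2.imwrite("pics/w1.png",f["img"]); np.savez("w1.npz",W=W,img=f["img"]); print(s["eef_pos"],s["tcp_rot"],s["clock"])
m=(abs(W[...,2]-11)<2.5); n,l,st,ce=cv2.connectedComponentsWithStats(m.astype(np.uint8)); i=1+np.argmax(st[1:,4]); p=W[l==i]
print(st[i],p[:,2].mean(),cv2.minAreaRect(p[:,:2].astype(np.float32)))
z=W[...,2]; print("bench",np.nanmedian(z[abs(z)<6]))
for c0,rad in (((610.9,-118.7),22),((574.5,-67.2),27),((532.4,-7.6),32),((483.9,61.0),38)):
    d=np.hypot(W[...,0]-c0[0],W[...,1]-c0[1]); q=W[(d<rad+6)&(abs(z-15)<1.6)]
    print(len(q),q[:,2].mean().round(1),cv2.minEnclosingCircle(q[:,:2].astype(np.float32)))
E
```

```text
[548.91833256 -24.73901019 404.50031271] [ 3.14071277e+00 -1.90368798e-04  2.18564315e+00] 3.2
[  231    27    93   279 13403] 10.260690324488595 ((547.181396484375, -22.984115600585938), (90.30787658691406, 299.91851806640625), 35.37949752807617)
bench -0.9219792649345777
512 14.2 ((612.8442993164062, -115.6382827758789), 21.348833084106445)
885 14.3 ((576.7102661132812, -64.70857238769531), 26.57201385498047)
1286 14.4 ((534.789306640625, -5.260647296905518), 31.764202117919922)
1768 14.4 ((486.11444091796875, 62.45419692993164), 37.94706344604492)
```

View pics/w1.png

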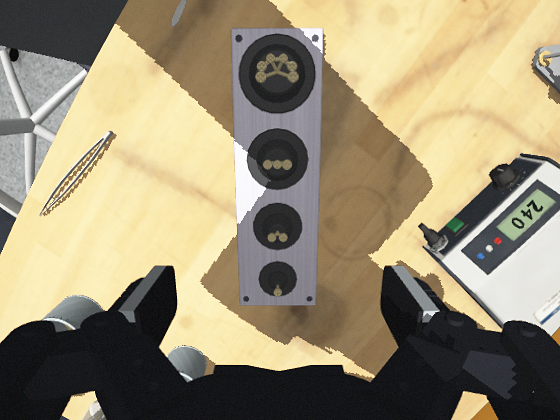

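Call:
{"op": "apply_moves", "data": {
  "deltas": [
    {"claw": -1,"delta_pos": [3.9,3.71,1.73],"yaw": 0},
    {"claw": -1,"delta_pos": [3.9,3.71,1.73],"yaw": 0},
    {"claw": -1,"delta_pos": [3.9,3.71,1.73],"yaw": 0},
    {"claw": -1,"delta_pos": [3.9,3.71,1.73],"yaw": 0},
    {"claw": -1,"delta_pos": [3.9,3.71,1.73],"yaw": 0},
    {"claw": -1,"delta_pos": [3.9,3.71,1.73],"yaw": 0},
    {"claw": -1,"delta_pos": [0,0,0],"yaw": 0},
    {"claw": -1,"delta_pos": [0,0,0],"yaw": 0}
  ]
}}

```text
clock: 4.25
eef_pos: [595.5, 290.4, 300.7]
tcp_rot: [-3.14, 0.0, 2.182]
contact_force: [0.6, 0.4, 0.5]
opening: 1.001
grasp_force: 0.0
```

```bash
python3 - <<'E'
from h import *
f,W,s=wrist(); cv2.imwrite("pics/w2.png",f["img"]); print(s["eef_pos"],s["tcp_rot"],s["clock"])
z=W[...,2]; print("bench",np.nanmedian(z[abs(z)<6]))
q=fit(W,(595,295),14.75,39,12,3); print(q); go(q[0][0],q[0][1],178)
E
```

```text
[595.47472556 290.43561556 300.65316885] [-3.14025434e+00  3.36505855e-04  2.18152908e+00] 4.25
bench -0.8867989978438402
(array([595.3, 295.1]), np.int64(613), 618, np.float64(0.92))
clock 4.3 pos [595.6 290.1 301.1] delta tool cm after yaw [ 0.43  0.26 12.31] yaw -0.005
```

View pics/w2.png

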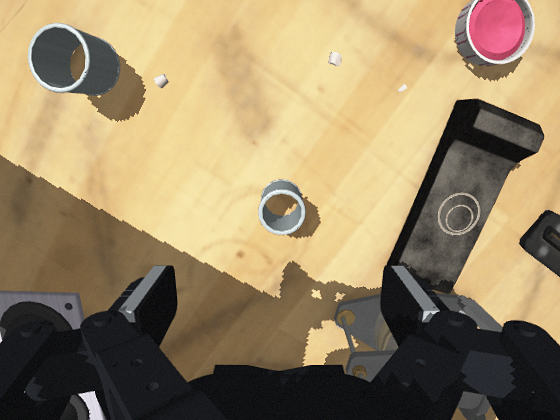

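Call:
{"op": "apply_moves", "data": {
  "deltas": [
    {"claw": -1,"delta_pos": [0.22,0.13,4.2],"yaw": 0},
    {"claw": -1,"delta_pos": [0.21,0.13,4.2],"yaw": -0.004},
    {"claw": 0,"delta_pos": [0,0,4.1],"yaw": 0},
    {"claw": 0,"delta_pos": [0,0,0],"yaw": 0},
    {"claw": 0,"delta_pos": [0,0,0],"yaw": 0}
  ],
  "grip_force": 40
}}

```text
clock: 4.92
eef_pos: [596.1, 296.0, 177.7]
tcp_rot: [3.14, 0.0, 2.185]
contact_force: [-0.3, -0.4, 0.0]
opening: 0.5
grasp_force: 0.0
```

```bash
python3 - <<'E'
from h import *
f,W,s=wrist(); cv2.imwrite("pics/w3.png",f["img"]); print(s["eef_pos"],s["opening"])
q=fit(W,(595,295),14.75,39,8,4); print(q); go(q[0][0],q[0][1],176)
E
```

```text
[596.09262319 296.04734412 177.70299133] 0.49954044781056733
(array([594.9, 295.6]), np.int64(2562), 2987, np.float64(0.91))
clock 4.97 pos [596.3 296.4 178.2] delta tool cm after yaw [ 0.01 -0.16  0.22] yaw -0.001
```

View pics/w3.png

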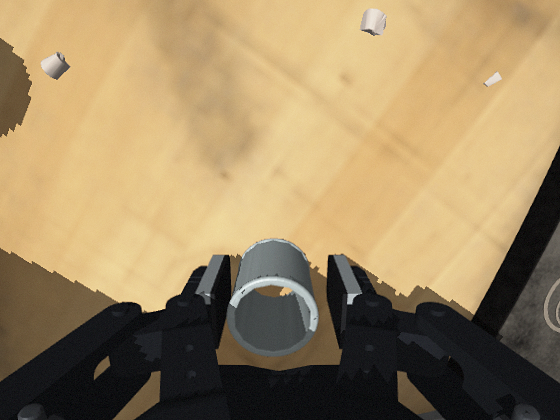

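Call:
{"op": "apply_moves", "data": {
  "deltas": [
    {"claw": 0,"delta_pos": [0,-0.15,0.15],"yaw": 0},
    {"claw": 0.6,"delta_pos": [0,0,0],"yaw": 0},
    {"claw": 1,"delta_pos": [0,0,0],"yaw": 0},
    {"claw": 1,"delta_pos": [0,0,0],"yaw": 0},
    {"claw": 1,"delta_pos": [0,0,0],"yaw": 0},
    {"claw": 1,"delta_pos": [0,0,0],"yaw": 0}
  ]
}}

```text
clock: 5.72
eef_pos: [594.3, 296.0, 175.9]
tcp_rot: [3.14, 0.0, 2.186]
contact_force: [-1.4, -2.2, 6.3]
opening: 0.358
grasp_force: 39.2
```

```bash
cat >> h.py <<'E'
def hand(rad,h):
    # ring in hand on the bench: rim centre in tool coords
    f,W,s=wrist(); q=fit(W,s["eef_pos"][:2],rad,h,8,3.5); c,z=q[0],s["eef_pos"][2]
    R=Rot.from_euler("xyz",s["tcp_rot"]).as_matrix(); d=R.T@np.array([c[0]-s["eef_pos"][0],c[1]-s["eef_pos"][1],0])
    print("clock",s["clock"],"tcp",s["eef_pos"].round(1),"rim",q,"tool offset",d.round(1),"open",s["opening"],"grip",s["grasp_force"],"F",s["contact_force"].round(1)); return s
E
python3 - <<'E'
from h import *
hand(14.75,39)
E
```

```text
clock 5.725 tcp [594.3 296.  175.9] rim (array([595.3, 296. ]), np.int64(2627), 3469, np.float64(1.17)) tool offset [-0.5  0.8  0. ] open 0.35837569707884165 grip 39.155471473932266 F [-1.4 -2.2  6.3]
```

Call:
{"op": "apply_moves", "data": {
  "deltas": [
    {"claw": 1,"delta_pos": [0,0,-5],"yaw": 0},
    {"claw": 1,"delta_pos": [0,0,-5.5],"yaw": 0},
    {"claw": 1,"delta_pos": [-4.33,-2.79,0],"yaw": 0},
    {"claw": 1,"delta_pos": [-4.33,-2.79,0],"yaw": 0},
    {"claw": 1,"delta_pos": [-4.33,-2.79,0],"yaw": 0},
    {"claw": 1,"delta_pos": [-4.33,-2.79,0],"yaw": 0},
    {"claw": 1,"delta_pos": [-4.33,-2.79,0],"yaw": 0},
    {"claw": 1,"delta_pos": [-4.33,-2.79,0],"yaw": 0}
  ]
}}

```text
clock: 6.78
eef_pos: [607.0, -14.5, 280.0]
tcp_rot: [3.141, 0.0, 2.186]
contact_force: [0.6, 0.3, -0.4]
opening: 0.358
grasp_force: 40.0
```

Call:
{"op": "apply_moves", "data": {
  "deltas": [
    {"claw": 1,"delta_pos": [-4.33,-2.79,0],"yaw": 0},
    {"claw": 1,"delta_pos": [-4.33,-2.79,0],"yaw": 0},
    {"claw": 1,"delta_pos": [0,0,0],"yaw": 0},
    {"claw": 1,"delta_pos": [0,0,0],"yaw": 0}
  ]
}}

```text
clock: 7.28
eef_pos: [611.4, -115.6, 279.6]
tcp_rot: [3.141, -0.0, 2.185]
contact_force: [-0.5, 0.6, -0.5]
opening: 0.358
grasp_force: 40.0
```

```bash
python3 - <<'E'
from h import *
s=r.sense();go(612.3,-116,240)
f,W,s=wrist(); cv2.imwrite("pics/w4.png",f["img"]); z=s["eef_pos"][2]
q=fit(W,s["eef_pos"][:2],14.75,39+z-176,8,3.5); print(q)
m=(abs(W[...,2]-10.2)<2.5); n,l,st,ce=cv2.connectedComponentsWithStats(m.astype(np.uint8)); i=1+np.argmax(st[1:,4]); p=W[l==i]
print(st[i],cv2.minAreaRect(p[:,:2].astype(np.float32)))
for c0,rad in (((612.8,-115.7),22),((576.7,-64.6),27),((534.5,-5.1),32)):
    d=np.hypot(W[...,0]-c0[0],W[...,1]-c0[1]); g=W[(d<rad+6)&(abs(W[...,2]-14.3)<1.6)]
    if len(g): print(len(g),cv2.minEnclosingCircle(g[:,:2].astype(np.float32)))
E
```

```text
clock 7.28 pos [ 611.4 -115.6  279.6] delta tool cm after yaw [-0.08  0.05  3.96] yaw -0.001
(array([ 612.2, -115.6]), np.int64(2643), 3466, np.float64(1.17))
[  207     0   143   264 20589] ((582.6219482421875, -72.89869689941406), (90.43806457519531, 177.79676818847656), 35.37545394897461)
1812 ((613.4194946289062, -116.28684997558594), 21.722267150878906)
3093 ((577.1100463867188, -65.02181243896484), 26.891277313232422)
2464 ((535.6759643554688, -6.623622417449951), 31.545757293701172)
```

View pics/w4.png

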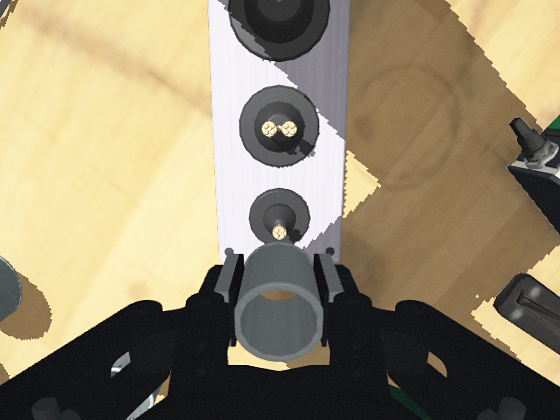

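Call:
{"op": "apply_moves", "data": {
  "deltas": [
    {"claw": 1,"delta_pos": [-0.1,0.06,4.3],"yaw": 0},
    {"claw": 1,"delta_pos": [0,0,0],"yaw": 0},
    {"claw": 1,"delta_pos": [0,0,1.5],"yaw": 0},
    {"claw": 1,"delta_pos": [0,0,1.0],"yaw": 0},
    {"claw": 1,"delta_pos": [0,0,0.6],"yaw": 0},
    {"claw": 1,"delta_pos": [0,0,0.6],"yaw": 0},
    {"claw": 1,"delta_pos": [0,0,0.4],"yaw": 0},
    {"claw": 1,"delta_pos": [0,0,0],"yaw": 0}
  ]
}}

```text
clock: 8.32
eef_pos: [612.5, -116.4, 195.2]
tcp_rot: [-3.141, -0.0, 2.186]
contact_force: [-1.1, -0.7, -0.4]
opening: 0.359
grasp_force: 40.0
```

Call:
{"op": "apply_moves", "data": {
  "deltas": [
    {"claw": 1,"delta_pos": [0,0,0.2],"yaw": 0},
    {"claw": 1,"delta_pos": [0,0,0.15],"yaw": 0},
    {"claw": 1,"delta_pos": [0,0,0.1],"yaw": 0},
    {"claw": 1,"delta_pos": [0,0,0],"yaw": 0}
  ]
}}

```text
clock: 8.82
eef_pos: [612.6, -116.3, 190.9]
tcp_rot: [3.142, 0.0, 2.186]
contact_force: [-0.6, 0.1, -1.2]
opening: 0.363
grasp_force: 40.1
```

Call:
{"op": "apply_moves", "data": {
  "deltas": [
    {"claw": 1,"delta_pos": [0,0,0.08],"yaw": 0},
    {"claw": 1,"delta_pos": [0,0,0],"yaw": 0}
  ]
}}

```text
clock: 9.07
eef_pos: [612.7, -116.3, 190.8]
tcp_rot: [3.142, 0.0, 2.186]
contact_force: [-2.0, 1.1, 7.9]
opening: 0.362
grasp_force: 40.8
```

Call:
{"op": "apply_moves", "data": {
  "deltas": [
    {"claw": 0,"delta_pos": [0,0,0],"yaw": 0},
    {"claw": 0,"delta_pos": [0,0,0],"yaw": 0},
    {"claw": -0.3,"delta_pos": [0,0,0],"yaw": 0},
    {"claw": -0.3,"delta_pos": [0,0,-3],"yaw": 0},
    {"claw": -1,"delta_pos": [0,0,-5],"yaw": 0},
    {"claw": -1,"delta_pos": [0,0,-5],"yaw": 0},
    {"claw": -1,"delta_pos": [0,0,0],"yaw": 0}
  ]
}}

```text
clock: 9.95
eef_pos: [614.1, -116.6, 324.4]
tcp_rot: [3.136, 0.005, 2.186]
contact_force: [-0.3, -0.8, -1.4]
opening: 0.998
grasp_force: 0.0
```

```bash
cat >> h.py <<'E'
def placed(c0,rad,h):
    f,W,s=wrist(); P=W.reshape(-1,3); d=np.hypot(P[:,0]-c0[0],P[:,1]-c0[1])
    g=P[(abs(d-rad)<3)&(P[:,2]>h+15-8)]; A=np.c_[g[:,:2]-c0,np.ones(len(g))]
    top=g[g[:,2]>np.percentile(g[:,2],97)-2.5]; A=np.c_[top[:,:2]-c0,np.ones(len(top))]
    print("rim", fit(W,c0,rad,h+14,8,3),"z",top[:,2].mean().round(1),"expect",h+14,"slope",np.linalg.lstsq(A,top[:,2],rcond=None)[0].round(3),"clock",s["clock"]); return f,W,s
E
python3 - <<'E'
from h import *
f,W,s=placed(np.array([613.3,-116.1]),14.75,40); go(422,298.7,300,s=s)
E
```

```text
rim (array([ 613.9, -116.8]), np.int64(568), 571, np.float64(0.9)) z 238.5 expect 54 slope [ -0.3     0.432 232.954] clock 9.95
clock 9.95 pos [ 614.1 -116.6  324.4] delta tool cm after yaw [45.    8.28  2.44] yaw -0.0
```

Call:
{"op": "apply_moves", "data": {
  "deltas": [
    {"claw": -1,"delta_pos": [5.6,1.03,0],"yaw": 0},
    {"claw": -1,"delta_pos": [5.6,1.03,0],"yaw": 0},
    {"claw": -1,"delta_pos": [5.6,1.03,0.4],"yaw": 0},
    {"claw": -1,"delta_pos": [5.6,1.03,0.4],"yaw": 0},
    {"claw": -1,"delta_pos": [5.6,1.03,0.4],"yaw": 0},
    {"claw": -1,"delta_pos": [5.6,1.03,0.4],"yaw": 0},
    {"claw": -1,"delta_pos": [5.6,1.03,0.4],"yaw": 0},
    {"claw": -1,"delta_pos": [5.6,1.03,0.4],"yaw": 0}
  ]
}}

```text
clock: 11.0
eef_pos: [420.0, 298.4, 294.6]
tcp_rot: [-3.139, 0.0, 2.186]
contact_force: [1.3, 0.5, 0.1]
opening: 1.002
grasp_force: 0.0
```

Call:
{"op": "apply_moves", "data": {
  "deltas": [
    {"claw": -1,"delta_pos": [0,0,0],"yaw": 0},
    {"claw": -1,"delta_pos": [0,0,0],"yaw": 0}
  ]
}}

```text
clock: 11.25
eef_pos: [421.0, 296.9, 295.0]
tcp_rot: [-3.139, 0.0, 2.187]
contact_force: [0.5, -0.5, -0.2]
opening: 1.003
grasp_force: 0.0
```

```bash
sed -i 's/(P\[:,2\]>h+15-8)\]/(abs(P[:,2]-h-14)<6)]/' h.py
python3 - <<'E'
from h import *
f,W,s=wrist(); q=fit(W,(422,298.5),19.75,44,12,3); print(q); go(q[0][0],q[0][1],178,s=s)
E
```

```text
(array([420.7, 298.3]), np.int64(909), 916, np.float64(0.93))
clock 11.25 pos [421.  296.9 295. ] delta tool cm after yaw [ 0.13  0.06 11.7 ] yaw 0.001
```

Call:
{"op": "apply_moves", "data": {
  "deltas": [
    {"claw": -1,"delta_pos": [0.13,0,4],"yaw": 0},
    {"claw": -1,"delta_pos": [0,0,4],"yaw": 0},
    {"claw": -0.6,"delta_pos": [0,0,3.6],"yaw": 0},
    {"claw": 0,"delta_pos": [0,0,0.1],"yaw": 0},
    {"claw": 0.5,"delta_pos": [0,0,0],"yaw": 0},
    {"claw": 1,"delta_pos": [0,0,0],"yaw": 0},
    {"claw": 1,"delta_pos": [0,0,0],"yaw": 0},
    {"claw": 1,"delta_pos": [0,0,0],"yaw": 0}
  ]
}}

```text
clock: 12.3
eef_pos: [420.8, 298.4, 179.7]
tcp_rot: [3.141, -0.0, 2.186]
contact_force: [-0.0, -0.2, -2.4]
opening: 0.483
grasp_force: 40.5
```

```bash
python3 - <<'E'
from h import *
s=hand(19.75,44); go(577,-65,280,s=s)
E
```

```text
clock 12.3 tcp [420.8 298.4 179.7] rim (array([420.4, 300.4]), np.int64(3769), 4664, np.float64(1.16)) tool offset [1.9 0.8 0. ] open 0.48324211043632914 grip 40.52705766633153 F [-0.  -0.2 -2.4]
clock 12.3 pos [420.8 298.4 179.7] delta tool cm after yaw [-38.69  -8.21 -10.03] yaw -0.0
```

Call:
{"op": "apply_moves", "data": {
  "deltas": [
    {"claw": 1,"delta_pos": [0,0,-5],"yaw": 0},
    {"claw": 1,"delta_pos": [0,0,-5.5],"yaw": 0},
    {"claw": 1,"delta_pos": [-4.86,-1.04,0],"yaw": 0},
    {"claw": 1,"delta_pos": [-4.86,-1.04,0],"yaw": 0},
    {"claw": 1,"delta_pos": [-4.86,-1.04,0],"yaw": 0},
    {"claw": 1,"delta_pos": [-4.86,-1.04,0],"yaw": 0},
    {"claw": 1,"delta_pos": [-4.86,-1.04,0],"yaw": 0},
    {"claw": 1,"delta_pos": [-4.86,-1.04,0],"yaw": 0}
  ]
}}

```text
clock: 13.35
eef_pos: [538.4, 22.5, 284.3]
tcp_rot: [3.141, 0.0, 2.186]
contact_force: [0.4, 0.4, -1.1]
opening: 0.483
grasp_force: 41.4
```

Call:
{"op": "apply_moves", "data": {
  "deltas": [
    {"claw": 1,"delta_pos": [-4.86,-1.04,0],"yaw": 0},
    {"claw": 1,"delta_pos": [-4.86,-1.04,0],"yaw": 0},
    {"claw": 1,"delta_pos": [0,0,0],"yaw": 0},
    {"claw": 1,"delta_pos": [0,0,0],"yaw": 0}
  ]
}}

```text
clock: 13.85
eef_pos: [576.6, -67.2, 283.8]
tcp_rot: [-3.141, -0.001, 2.185]
contact_force: [0.1, 0.5, -1.4]
opening: 0.486
grasp_force: 41.3
```

```bash
cat >> h.py <<'E'
def above(c0,rad,rring,hz):
    # ring held above base: rim (expected height hz at this pose) and disc in one wrist frame, error in tool cm
    f,W,s=wrist(); q=fit(W,s["eef_pos"][:2],rring,hz,8,3.5)
    d=np.hypot(W[...,0]-c0[0],W[...,1]-c0[1]); g=W[(d<rad+6)&(abs(W[...,2]-14.3)<1.6)]
    b,br=cv2.minEnclosingCircle(g[:,:2].astype(np.float32))
    R=Rot.from_euler("xyz",s["tcp_rot"]).as_matrix(); e=R.T@np.array([b[0]-q[0][0],b[1]-q[0][1],0])/10
    print("tcp",s["eef_pos"].round(1),"ring",q,"base",np.round(b,1),round(br,1),len(g),"move tool cm",e.round(2),"F",s["contact_force"].round(1)); return f
E
python3 - <<'E'
from h import *
f=above((576.9,-64.8),27,19.75,285-179.7+44); cv2.imwrite("pics/w5.png",f["img"])
E
```

```text
tcp [576.6 -67.2 283.8] ring (array([576.1, -65.2]), np.int64(3346), 4265, np.float64(1.17)) base [576.8 -64.8] 26.8 1853 move tool cm [-0.01  0.08 -0.  ] F [ 0.1  0.5 -1.4]
```

View pics/w5.png

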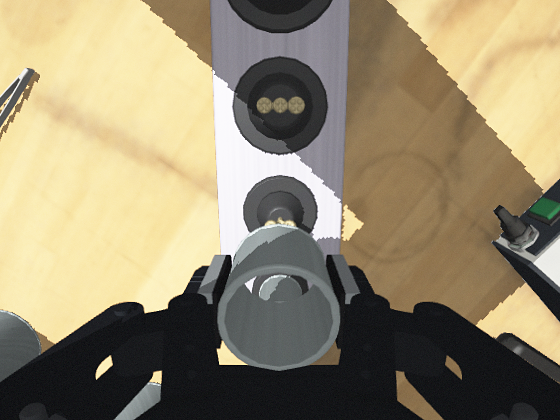

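Call:
{"op": "apply_moves", "data": {
  "deltas": [
    {"claw": 1,"delta_pos": [0,0.06,4.3],"yaw": 0},
    {"claw": 1,"delta_pos": [0,0,0],"yaw": 0},
    {"claw": 1,"delta_pos": [0,0,1.5],"yaw": 0},
    {"claw": 1,"delta_pos": [0,0,1.2],"yaw": 0},
    {"claw": 1,"delta_pos": [0,0,0.8],"yaw": 0},
    {"claw": 1,"delta_pos": [0,0,0.6],"yaw": 0},
    {"claw": 1,"delta_pos": [0,0,0.3],"yaw": 0},
    {"claw": 1,"delta_pos": [0,0,0],"yaw": 0}
  ]
}}

```text
clock: 14.9
eef_pos: [577.5, -67.1, 197.0]
tcp_rot: [-3.141, -0.0, 2.186]
contact_force: [0.8, -0.4, -2.6]
opening: 0.484
grasp_force: 41.3
```

Call:
{"op": "apply_moves", "data": {
  "deltas": [
    {"claw": 1,"delta_pos": [0,0,0.1],"yaw": 0},
    {"claw": 1,"delta_pos": [0,0,0.1],"yaw": 0},
    {"claw": 1,"delta_pos": [0,0,0],"yaw": 0}
  ]
}}

```text
clock: 15.28
eef_pos: [577.5, -67.0, 195.1]
tcp_rot: [3.142, 0.0, 2.186]
contact_force: [-0.3, 0.5, -1.4]
opening: 0.486
grasp_force: 41.3
```

Call:
{"op": "apply_moves", "data": {
  "deltas": [
    {"claw": 1,"delta_pos": [0,0,0.08],"yaw": 0},
    {"claw": 1,"delta_pos": [0,0,0.06],"yaw": 0},
    {"claw": 1,"delta_pos": [0,0,0],"yaw": 0}
  ]
}}

```text
clock: 15.65
eef_pos: [577.6, -67.0, 193.9]
tcp_rot: [3.142, 0.0, 2.186]
contact_force: [-1.2, 0.4, 2.9]
opening: 0.485
grasp_force: 41.5
```

Call:
{"op": "apply_moves", "data": {
  "deltas": [
    {"claw": 0,"delta_pos": [0,0,0.03],"yaw": 0},
    {"claw": -0.3,"delta_pos": [0,0,0],"yaw": 0},
    {"claw": -0.3,"delta_pos": [0,0,0],"yaw": 0},
    {"claw": -0.5,"delta_pos": [0,0,-3],"yaw": 0},
    {"claw": -1,"delta_pos": [0,0,-5],"yaw": 0},
    {"claw": -1,"delta_pos": [0,0,-3.5],"yaw": 0},
    {"claw": -1,"delta_pos": [0,0,0],"yaw": 0}
  ]
}}

```text
clock: 16.52
eef_pos: [578.6, -67.2, 311.4]
tcp_rot: [3.137, 0.004, 2.186]
contact_force: [-0.3, -0.3, -0.2]
opening: 0.999
grasp_force: 0.0
```

```bash
python3 - <<'E'
from h import *
f,W,s=placed(np.array([576.9,-64.8]),19.75,45); go(589.9,-285.7,300,s=s)
E
```

```text
rim (array([577.5, -65.6]), np.int64(906), 906, np.float64(0.93)) z 59.0 expect 59 slope [1.0000e-03 2.0000e-03 5.9015e+01] clock 16.525
clock 16.52 pos [578.6 -67.2 311.4] delta tool cm after yaw [-18.5  -11.69   1.14] yaw -0.0
```

Call:
{"op": "apply_moves", "data": {
  "deltas": [
    {"claw": -1,"delta_pos": [-4.6,-2.92,0.28],"yaw": 0},
    {"claw": -1,"delta_pos": [-4.6,-2.92,0.28],"yaw": 0},
    {"claw": -1,"delta_pos": [-4.6,-2.92,0.28],"yaw": 0},
    {"claw": -1,"delta_pos": [-4.6,-2.92,0.28],"yaw": 0},
    {"claw": -1,"delta_pos": [0,0,0],"yaw": 0},
    {"claw": -1,"delta_pos": [0,0,0],"yaw": 0}
  ]
}}

```text
clock: 17.32
eef_pos: [587.7, -284.3, 295.6]
tcp_rot: [-3.141, -0.003, 2.185]
contact_force: [-0.5, 1.0, -0.7]
opening: 0.999
grasp_force: 0.0
```

```bash
python3 - <<'E'
from h import *
f,W,s=wrist(); q=fit(W,(590,-285.5),24.75,49,12,3); print(q); go(q[0][0],q[0][1],180,s=s)
cv2.imwrite("pics/w6.png",f["img"])
E
```

```text
(array([ 589.6, -287.7]), np.int64(1177), 1192, np.float64(0.94))
clock 17.32 pos [ 587.7 -284.3  295.6] delta tool cm after yaw [-0.39 -0.04 11.56] yaw -0.001
```

View pics/w6.png

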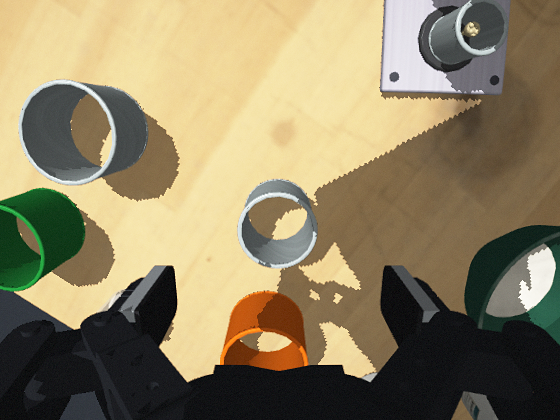

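Call:
{"op": "apply_moves", "data": {
  "deltas": [
    {"claw": -1,"delta_pos": [-0.39,-0.11,4],"yaw": 0},
    {"claw": -1,"delta_pos": [0,0,4],"yaw": 0},
    {"claw": -1,"delta_pos": [0,0,3.5],"yaw": 0},
    {"claw": -0.5,"delta_pos": [0,0,0.05],"yaw": 0},
    {"claw": 0.2,"delta_pos": [0,0,0],"yaw": 0},
    {"claw": 1,"delta_pos": [0,0,0],"yaw": 0},
    {"claw": 1,"delta_pos": [0,0,0],"yaw": 0},
    {"claw": 1,"delta_pos": [0,0,0],"yaw": 0}
  ]
}}

```text
clock: 18.38
eef_pos: [590.1, -288.7, 182.9]
tcp_rot: [3.141, 0.001, 2.186]
contact_force: [-0.9, 2.1, 5.9]
opening: 0.61
grasp_force: 42.5
```

```bash
python3 - <<'E'
from h import *
s=hand(24.75,49); go(534.6,-5.2,300,s=s)
E
```

```text
clock 18.375 tcp [ 590.1 -288.7  182.9] rim (array([ 590.6, -287.8]), np.int64(3353), 4235, np.float64(1.14)) tool offset [0.4 0.9 0. ] open 0.6098383140400523 grip 42.5278143491596 F [-0.9  2.1  5.9]
clock 18.38 pos [ 590.1 -288.7  182.9] delta tool cm after yaw [ 26.35  11.83 -11.71] yaw -0.0
```

Call:
{"op": "apply_moves", "data": {
  "deltas": [
    {"claw": 1,"delta_pos": [0,0,-5.7],"yaw": 0},
    {"claw": 1,"delta_pos": [0,0,-6],"yaw": 0},
    {"claw": 1,"delta_pos": [4.39,1.96,0],"yaw": 0},
    {"claw": 1,"delta_pos": [4.39,1.96,0],"yaw": 0},
    {"claw": 1,"delta_pos": [4.39,1.96,0],"yaw": 0},
    {"claw": 1,"delta_pos": [4.38,1.95,0],"yaw": 0},
    {"claw": 1,"delta_pos": [4.38,1.95,0],"yaw": 0},
    {"claw": 1,"delta_pos": [4.38,1.95,0],"yaw": 0}
  ]
}}

```text
clock: 19.42
eef_pos: [533.1, -4.6, 298.9]
tcp_rot: [3.141, 0.0, 2.185]
contact_force: [0.8, -0.1, -3.0]
opening: 0.607
grasp_force: 43.3
```

Call:
{"op": "apply_moves", "data": {
  "deltas": [
    {"claw": 1,"delta_pos": [0,0,0],"yaw": 0},
    {"claw": 1,"delta_pos": [0,0,0],"yaw": 0}
  ]
}}

```text
clock: 19.68
eef_pos: [533.8, -6.0, 298.9]
tcp_rot: [3.141, 0.001, 2.187]
contact_force: [0.4, 0.6, -1.9]
opening: 0.612
grasp_force: 43.3
```

```bash
python3 - <<'E'
from h import *
z=r.sense()["eef_pos"][2]
f=above((534.7,-5.2),32,24.75,z-182.9+49)
E
```

```text
tcp [533.8  -6.  298.9] ring (array([534. ,  -5.2]), np.int64(3372), 4248, np.float64(1.18)) base [532.2  -1.7] 33.4 1830 move tool cm [ 0.39  0.06 -0.  ] F [ 0.4  0.6 -1.9]
```

Call:
{"op": "apply_moves", "data": {
  "deltas": [
    {"claw": 1,"delta_pos": [0,0.04,4.5],"yaw": 0},
    {"claw": 1,"delta_pos": [0,0,0],"yaw": 0},
    {"claw": 1,"delta_pos": [0,0,2.0],"yaw": 0},
    {"claw": 1,"delta_pos": [0,0,1.5],"yaw": 0},
    {"claw": 1,"delta_pos": [0,0,0.9],"yaw": 0},
    {"claw": 1,"delta_pos": [0,0,0.6],"yaw": 0},
    {"claw": 1,"delta_pos": [0,0,0.3],"yaw": 0},
    {"claw": 1,"delta_pos": [0,0,0],"yaw": 0}
  ]
}}

```text
clock: 20.72
eef_pos: [534.0, -5.7, 200.7]
tcp_rot: [-3.142, -0.0, 2.186]
contact_force: [0.1, 0.0, -2.4]
opening: 0.604
grasp_force: 43.3
```

Call:
{"op": "apply_moves", "data": {
  "deltas": [
    {"claw": 1,"delta_pos": [0,0,0.1],"yaw": 0},
    {"claw": 1,"delta_pos": [0,0,0.1],"yaw": 0},
    {"claw": 1,"delta_pos": [0,0,0],"yaw": 0}
  ]
}}

```text
clock: 21.1
eef_pos: [534.0, -5.7, 198.7]
tcp_rot: [3.142, 0.0, 2.186]
contact_force: [-0.2, -0.2, -1.2]
opening: 0.608
grasp_force: 43.3
```

Call:
{"op": "apply_moves", "data": {
  "deltas": [
    {"claw": 1,"delta_pos": [0,0,0.1],"yaw": 0},
    {"claw": 1,"delta_pos": [0,0,0.08],"yaw": 0},
    {"claw": 1,"delta_pos": [0,0,0],"yaw": 0}
  ]
}}

```text
clock: 21.48
eef_pos: [534.1, -5.7, 197.9]
tcp_rot: [3.141, 0.0, 2.186]
contact_force: [-5.1, 0.7, 12.2]
opening: 0.603
grasp_force: 44.4
```

Seated (12 N at the expected height). Release and lift.

Call:
{"op": "apply_moves", "data": {
  "deltas": [
    {"claw": -0.3,"delta_pos": [0,0,0],"yaw": 0},
    {"claw": -0.5,"delta_pos": [0,0,0],"yaw": 0},
    {"claw": -0.6,"delta_pos": [0,0,0],"yaw": 0},
    {"claw": -0.7,"delta_pos": [0,0,-2.5],"yaw": 0},
    {"claw": -1,"delta_pos": [0,0,-4],"yaw": 0},
    {"claw": -1,"delta_pos": [0,0,-4.5],"yaw": 0},
    {"claw": -1,"delta_pos": [0,0,0],"yaw": 0}
  ]
}}

```text
clock: 22.35
eef_pos: [535.3, -5.7, 310.1]
tcp_rot: [3.136, 0.004, 2.186]
contact_force: [0.0, 0.3, -0.7]
opening: 0.998
grasp_force: 0.0
```

```bash
python3 - <<'E'
from h import *
f,W,s=placed(np.array([534.6,-5.2]),24.75,50); go(446.8,-308,310,s=s)
E
```

```text
rim (array([534.6,  -5. ]), np.int64(1191), 1192, np.float64(0.93)) z 64.1 expect 64 slope [-1.000e-03 -0.000e+00  6.408e+01] clock 22.35
clock 22.35 pos [535.3  -5.7 310.1] delta tool cm after yaw [-1.958e+01 -2.467e+01  1.000e-02] yaw -0.0
```

Call:
{"op": "apply_moves", "data": {
  "deltas": [
    {"claw": -1,"delta_pos": [-3.26,-4.11,0],"yaw": 0},
    {"claw": -1,"delta_pos": [-3.26,-4.11,0],"yaw": 0},
    {"claw": -1,"delta_pos": [-3.26,-4.11,0],"yaw": 0},
    {"claw": -1,"delta_pos": [-3.26,-4.11,0],"yaw": 0},
    {"claw": -1,"delta_pos": [-3.26,-4.11,0],"yaw": 0},
    {"claw": -1,"delta_pos": [-3.26,-4.11,0],"yaw": 0},
    {"claw": -1,"delta_pos": [0,0,0],"yaw": 0},
    {"claw": -1,"delta_pos": [0,0,0],"yaw": 0}
  ]
}}

```text
clock: 23.4
eef_pos: [444.9, -307.4, 305.6]
tcp_rot: [-3.141, -0.002, 2.185]
contact_force: [0.4, -0.3, -0.2]
opening: 0.998
grasp_force: 0.0
```

```bash
python3 - <<'E'
from h import *
f,W,s=wrist(); q=fit(W,(446.8,-308),30.75,54,12,3); print(q); go(q[0][0],q[0][1],182,s=s)
cv2.imwrite("pics/w7.png",f["img"])
E
```

```text
(array([ 446.7, -309.8]), np.int64(1407), 1410, np.float64(0.94))
clock 23.4 pos [ 444.9 -307.4  305.6] delta tool cm after yaw [-2.900e-01  1.000e-02  1.236e+01] yaw -0.001
```

View pics/w7.png

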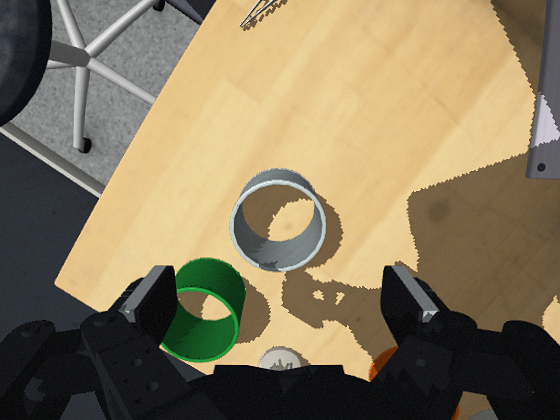

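Call:
{"op": "apply_moves", "data": {
  "deltas": [
    {"claw": -1,"delta_pos": [-0.29,-0.07,4],"yaw": 0},
    {"claw": -1,"delta_pos": [0,0,2],"yaw": 0},
    {"claw": -1,"delta_pos": [0,0,3.3],"yaw": 0},
    {"claw": -1,"delta_pos": [0,0,3],"yaw": 0},
    {"claw": -1,"delta_pos": [0,0,0.1],"yaw": 0},
    {"claw": -0.3,"delta_pos": [0,0,0],"yaw": 0},
    {"claw": 1,"delta_pos": [0,0,0],"yaw": 0},
    {"claw": 1,"delta_pos": [0,0,0],"yaw": 0}
  ]
}}

```text
clock: 24.45
eef_pos: [447.1, -310.6, 184.2]
tcp_rot: [3.141, 0.002, 2.186]
contact_force: [0.8, 3.2, 6.6]
opening: 0.734
grasp_force: 44.8
```

Call:
{"op": "apply_moves", "data": {
  "deltas": [
    {"claw": 1,"delta_pos": [0,0,0],"yaw": 0}
  ]
}}

```text
clock: 24.58
eef_pos: [447.1, -310.6, 184.2]
tcp_rot: [3.141, 0.002, 2.186]
contact_force: [0.1, 3.3, 7.0]
opening: 0.732
grasp_force: 44.9
```

```bash
python3 - <<'E'
from h import *
s=hand(30.75,54); go(486,63,305,s=s)
E
```

```text
clock 24.575 tcp [ 447.1 -310.6  184.2] rim (array([ 447.3, -309.5]), np.int64(3642), 4313, np.float64(1.14)) tool offset [ 0.7  0.8 -0. ] open 0.7319774050439131 grip 44.94843263179064 F [0.1 3.3 7. ]
clock 24.57 pos [ 447.1 -310.6  184.2] delta tool cm after yaw [ 28.26  24.74 -12.08] yaw -0.0
```

Call:
{"op": "apply_moves", "data": {
  "deltas": [
    {"claw": 1,"delta_pos": [0,0,-6],"yaw": 0},
    {"claw": 1,"delta_pos": [0,0,-6],"yaw": 0},
    {"claw": 1,"delta_pos": [3.52,3.08,0],"yaw": 0},
    {"claw": 1,"delta_pos": [3.52,3.08,0],"yaw": 0},
    {"claw": 1,"delta_pos": [3.52,3.08,0],"yaw": 0},
    {"claw": 1,"delta_pos": [3.52,3.08,0],"yaw": 0},
    {"claw": 1,"delta_pos": [3.52,3.08,0],"yaw": 0},
    {"claw": 1,"delta_pos": [3.52,3.08,0],"yaw": 0}
  ]
}}

```text
clock: 25.62
eef_pos: [475.5, -30.0, 303.4]
tcp_rot: [3.141, 0.001, 2.186]
contact_force: [0.6, -0.6, -2.9]
opening: 0.732
grasp_force: 46.4
```

Call:
{"op": "apply_moves", "data": {
  "deltas": [
    {"claw": 1,"delta_pos": [3.52,3.08,0],"yaw": 0},
    {"claw": 1,"delta_pos": [3.52,3.08,0],"yaw": 0},
    {"claw": 1,"delta_pos": [0,0,0],"yaw": 0},
    {"claw": 1,"delta_pos": [0,0,0],"yaw": 0}
  ]
}}

```text
clock: 26.12
eef_pos: [485.1, 61.6, 303.0]
tcp_rot: [-3.141, 0.0, 2.187]
contact_force: [-0.7, -0.5, -3.9]
opening: 0.733
grasp_force: 46.4
```

```bash
python3 - <<'E'
from h import *
z=r.sense()["eef_pos"][2]
f=above((486,63),38,30.75,z-184.2+54)
E
```

```text
tcp [485.1  61.6 303. ] ring (array([485.1,  62.7]), np.int64(3703), 4320, np.float64(1.13)) base [486.1  63. ] 37.8 2013 move tool cm [-0.04  0.1  -0.  ] F [-0.7 -0.5 -3.9]
```

Call:
{"op": "apply_moves", "data": {
  "deltas": [
    {"claw": 1,"delta_pos": [-0.02,0.08,4.5],"yaw": 0},
    {"claw": 1,"delta_pos": [0,0,0],"yaw": 0},
    {"claw": 1,"delta_pos": [0,0,2.2],"yaw": 0},
    {"claw": 1,"delta_pos": [0,0,1.5],"yaw": 0},
    {"claw": 1,"delta_pos": [0,0,0.9],"yaw": 0},
    {"claw": 1,"delta_pos": [0,0,0.7],"yaw": 0},
    {"claw": 1,"delta_pos": [0,0,0.3],"yaw": 0},
    {"claw": 1,"delta_pos": [0,0,0],"yaw": 0}
  ]
}}

```text
clock: 27.18
eef_pos: [486.2, 62.0, 201.9]
tcp_rot: [3.142, -0.0, 2.186]
contact_force: [-0.0, 0.5, -2.2]
opening: 0.732
grasp_force: 46.4
```

Call:
{"op": "apply_moves", "data": {
  "deltas": [
    {"claw": 1,"delta_pos": [0,0,0.1],"yaw": 0},
    {"claw": 1,"delta_pos": [0,0,0.1],"yaw": 0},
    {"claw": 1,"delta_pos": [0,0,0],"yaw": 0}
  ]
}}

```text
clock: 27.55
eef_pos: [486.1, 62.0, 199.9]
tcp_rot: [3.142, 0.0, 2.186]
contact_force: [1.3, -0.0, -2.4]
opening: 0.738
grasp_force: 46.4
```

Call:
{"op": "apply_moves", "data": {
  "deltas": [
    {"claw": 1,"delta_pos": [0,0,0.1],"yaw": 0},
    {"claw": 1,"delta_pos": [0,0,0.06],"yaw": 0},
    {"claw": 1,"delta_pos": [0,0,0],"yaw": 0}
  ]
}}

```text
clock: 27.92
eef_pos: [486.1, 62.0, 199.1]
tcp_rot: [3.141, 0.0, 2.186]
contact_force: [-4.2, 0.1, 13.2]
opening: 0.737
grasp_force: 47.7
```

Call:
{"op": "apply_moves", "data": {
  "deltas": [
    {"claw": -0.7,"delta_pos": [0,0,0],"yaw": 0},
    {"claw": -0.9,"delta_pos": [0,0,0],"yaw": 0},
    {"claw": -1,"delta_pos": [0,0,0],"yaw": 0},
    {"claw": -1,"delta_pos": [0,0,-2.5],"yaw": 0},
    {"claw": -1,"delta_pos": [0,0,-4],"yaw": 0},
    {"claw": -1,"delta_pos": [0,0,-5],"yaw": 0},
    {"claw": -1,"delta_pos": [0,0,-5],"yaw": 0},
    {"claw": -1,"delta_pos": [-5,0,-4],"yaw": 0}
  ]
}}

```text
clock: 28.92
eef_pos: [513.5, 23.1, 404.5]
tcp_rot: [3.141, -0.0, 2.189]
contact_force: [1.4, -0.5, -0.2]
opening: 1.001
grasp_force: 0.0
```

Call:
{"op": "apply_moves", "data": {
  "deltas": [
    {"claw": -1,"delta_pos": [-5,0,0],"yaw": 0},
    {"claw": -1,"delta_pos": [-2,0,0],"yaw": 0},
    {"claw": -1,"delta_pos": [0,0,0],"yaw": 0},
    {"claw": -1,"delta_pos": [0,0,0],"yaw": 0}
  ]
}}

```text
clock: 29.42
eef_pos: [553.9, -34.5, 401.5]
tcp_rot: [-3.14, -0.002, 2.186]
contact_force: [1.0, -0.0, -0.4]
opening: 0.997
grasp_force: 0.0
```

```bash
python3 - <<'E'
from h import *
for c,rad,h in (((613.3,-116.1),14.75,40),((576.9,-64.8),19.75,45),((534.6,-5.2),24.75,50),((486,63),30.75,55)):
    f,W,s=placed(np.array(c),rad,h)
cv2.imwrite("pics/w8.png",f["img"]); print(s["eef_pos"],s["opening"])
E
```

```text
rim (array([ 613.4, -116.1]), np.int64(284), 291, np.float64(0.95)) z 53.7 expect 54 slope [-1.0000e-03 -0.0000e+00  5.3723e+01] clock 29.425
rim (array([577.5, -65.5]), np.int64(446), 446, np.float64(0.94)) z 59.0 expect 59 slope [-2.0000e-03  1.0000e-03  5.8986e+01] clock 29.475
rim (array([534.6,  -5.1]), np.int64(657), 657, np.float64(0.93)) z 64.1 expect 64 slope [-0.0000e+00 -2.0000e-03  6.4061e+01] clock 29.525
rim (array([486.6,  62.6]), np.int64(956), 994, np.float64(0.96)) z 69.2 expect 69 slope [-2.0000e-03  1.0000e-03  6.9174e+01] clock 29.575
[554.12534092 -34.21647846 402.06530073] 1.0017688626754413
```

View pics/w8.png

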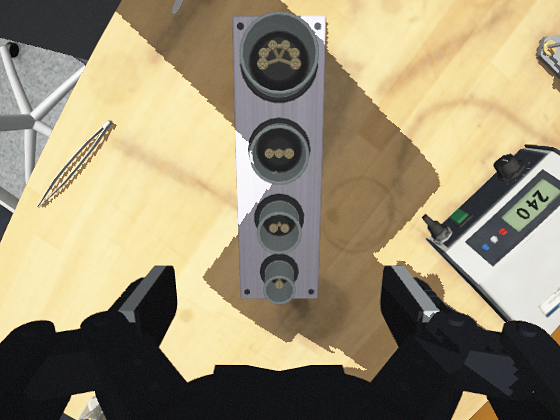

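All four rings stand level around their wax: largest at (279,57), then (279,152), (279,223) and smallest (279,280). The rim heights are as expected, so I'm handing in.

```bash
python3 -c "
from rig import r
print(r.sign_off())"
```

```text
the job is handed in; nothing more can be done
None
```

All four casting rings stand upright, fully down on their own sprue bases in order of size. Their rims measured level and within 0.3 mm of the seated height, the bur jar was left alone, and the job was handed in at about 30 s.

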